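# Take the lock knob out of the mitre jig's curved slot

### The arm

A 7-joint arm with a two-finger parallel gripper is mounted at the origin on a cart in front of the work surface, level with it; the furniture and walls round the work are solid. World frame = base frame: x ahead of the robot, y to its left, z up, the work surface at z = 0. Lengths are in m, angles in rad, forces in N, time in s.
With the tool pointing down it reaches from about 0.425 to 0.825 m from the base axis. Payload 3.6 kg.
Tool frame: the origin (TCP) lies at the very end of the fingers, on their centre line; the grasp point (between the pads) lies grip_depth behind it (grip_depth is the distance from the TCP to the grasp point, in m); z points along the fingers, y is the line along which they close (so a half turn about z gives the same grasp; the last joint's range is limited). The gripper opens to 85 mm and grips with 20 to 120 N. Pads are 22 mm wide; open, the fingers measure 114 mm over their backs; the gripper's body (76 mm by 85 mm) begins 54 mm behind the grasp point. The pads swing forward as they close: fully open they stand 13 mm farther back than shut.
Start: joints at [-1.198, 0.615, -0.013, 1.423, 0.008, 1.103, -0.04], TCP at [0.252, 0.599, 0.231] pointing down, gripper open.
Joint ranges: [-3.12, 3.12], [-0.3, 2.06], [-1.34, 1.32], [0.26, 2.42], [-1.36, 4.5], [0.01, 1.98], [-2.84, 2.84]. Speed limits (rad/s): [2.79, 2.79, 3.14, 3.14, 3.14, 3.14, 3.14].

### API

Orientations are given as a unit quaternion [w, x, y, z].
In Python, from workcell import observe, snapshot, finish_job, grip_depth gives the robot as it stands.
- The arm moves only by the shell command python3 -m pendant 'ROWS' [FORCE]. ROWS is JSON, one flat list of numbers, 7 for each row, row after row: the turn, a rotation vector about the world's x, y, z scaled (see below), then the shift along the world's x, y, z scaled (see below), then the closure, from 0 (fully open) to 1 (shut). In form: [ax, ay, az, tx, ty, tz, claw, ax, ay, az, tx, ty, tz, claw, ...]. A call has 1 to 20 rows; each row is the pose to reach, as a shift and turn from the pose commanded when the call began; what a row does not reach only later rows make up. The controller multiplies each number of a shift by 0.4 m and each number of a turn by 30 degrees. A row lasts 1/10 s, in which the tool goes at most 50 mm and 8.59 degrees, less where a joint would pass 70% of its speed; a pose out of reach is approached as far as the arm can. A call with a number of a shift or a turn outside -1 to 1 is refused whole. A call with a gripper value outside its range is refused whole. The fingers move at their own pace and stop on an object; FORCE is the grip in N (left out, the last holds). Time passes only in rows, so rows that repeat a pose let the fingers close. It gives the time, the measured TCP pose, the force, the opening and the grip force at its end, in the units of the state.
- observe(): the state, without advancing time (a new reading comes with each control period).
- snapshot(name): name is "side" or "top"; returns a dict with "image" (384x512x3 uint8, blue, green, red), "z_map" (384x512 float32, m along the optical axis (not along the pixel's ray), 0 where there is no reading), "fx", "fy", "cx", "cy" (pixels), "rvec" (rotation vector, rad) and "tvec" (3), from world to camera coordinates, as OpenCV has them. Camera axes: x right, y down, z forward; pixel columns grow to the right and rows downward; lengths in m; the calibration is good to about 2 mm. A picture is of the moment at which its call begins.
- finish_job(): hands the job in; it is judged then, once.
The state is a dict: "clock": time; "joint_pos": joint angles; "dq": joint speeds; "effort": joint torques, N m; "position": TCP position; "tool_rot": TCP orientation; "wrist_force": force on the tool from outside, world axes, zero at the start; "moment": the same for the moment, N m; "finger_gap": finger opening in m; "finger_force": force on a finger pad.
Only numpy, scipy, OpenCV 4.12 (cv2) and the standard library are available. Lean on these libraries where they do the work, as an engineer would, in place of code of your own. Each camera call takes 0.05 s, during which the arm holds its last target. There are 200 camera calls.

### The job

The mitre jig is to be stripped for waxing. Push its ball knob, together with the fence arm it sits in, round the curved slot to the drop-in opening at the slot's end, lift the knob straight out there and drop it into the small open metal tin in front of the tool case and drawer chest so that it does not get lost; leave the tin standing where it is and the other things undisturbed.

Things in the scene. Friction and masses are not known exactly. Their poses are not given: they have to be found in the camera images.
- mitre_jig: Birch-ply stand, 158 x 158 mm, 80 mm high, screwed to the bench, with a curved aluminium T-track on top. Origin: on the fence arm's pivot axis at table height (table top is z = 0), z up. The board covers x -31 to 127, y -32 to 126 mm. The track is an arc of 100 mm centre-line radius about the origin, from the jig's x axis (0 deg) counter-clockwise seen from above to its y axis (90 deg).
- slot (a point): Point on the slot's centre line at 45 deg of the arc, level with the top of the lips, 92 mm above the table. Groove 30 mm wide, floor at z = 80 mm; two lips (z = 87 to 92 mm) leave a 14 mm slot between them and hold the knob's foot down. The lips end at 72.5 deg; from there to the groove's end wall at 91.5 deg they are cut away: the drop-in opening.
- opening (a point): Middle of the drop-in opening (33 mm along the arc, 30 mm wide), on the groove floor 80 mm above the table, at 82 deg of the arc (jig x = 13.9, y = 99.0 mm). Only here the knob's foot comes out: with its axis within 3 mm of this point along the arc it clears the lips; pushed on against the end wall it stops 3 to 4 mm beyond the point and still comes out.
- fence_arm: Flat aluminium arm (z = 94 to 100 mm) with a wooden batten on it (top z = 122, pivot nut to 130 mm; 60 mm behind to 56 mm ahead of the pivot). Turns freely. Origin: on its pivot (the jig's origin); x points along the arm to the knob. Its end, 46 mm wide, reaches 124 mm out; a slot in it, 30 x 32 mm, surrounds the knob's boss: arm and knob go round together, and the knob lifts up through it.
- lock_knob: Loose ball knob, 100 g, 62 mm tall. Origin: middle of the foot's underside, z along its axis to the ball. From below: steel foot 26 mm diameter, 5 mm thick, under the lips (2 mm play); neck 10 mm; boss 27 mm (14.5 to 22 mm up) in the arm; washer 38 mm (22 to 25 mm up); stem 14 mm; black ball. Starts at 12 to 50 deg of the arc, foot on the groove floor; slides easily (under 1 N), may lean a few degrees.
- knob_ball (a point): Centre of the knob's black ball, 32 mm diameter, 46 mm above the foot's underside (126 mm above the table while in the track, 100 mm from the pivot axis). Can be gripped from above: below its centre are 21 mm free down to the washer, 26 mm to the arm. Gripping across the arm (along the arc) keeps clear of the batten.
- screw_tin: Open, empty grey metal tin, 65 mm diameter, 90 mm tall, inside about 56 mm wide; loose and light (90 g), standing on the table. Origin: middle of its underside.
- block_plane: Bystander: small wooden hand plane, 50 x 150 x 94 mm, lying between the vice and the toggle clamp. Origin: underside.
- wax_tin: Bystander: low round tin with a dark green lid, 68 mm diameter, 25 mm tall. Origin: underside.
- offcut_beech: Bystander: wooden offcut, 40 x 90 x 30 mm. Origin: underside.
- pencil: Bystander: flat red carpenter's pencil, 166 mm long, 8 mm thick. Origin: underside.
- tape_measure: Bystander: yellow pocket tape measure, 38 x 80 x 66 mm, standing behind the jig. Origin: underside.
Mind the look-alikes: they are no part of the job. What is shaped like the lock_knob but red or yellow is not meant.

How it is judged:
On the way, in this order (a step that is already met when the one before it is completed fails the run):
1. the knob has been brought round to the drop-in opening, its foot still down in the groove (horizontal distance between lock_knob and opening below 0.009 m and z of lock_knob in the frame of mitre_jig below 0.087 m), for 0.1 s.
2. the knob has been lifted out in the fingers, clear of the track and the arm (z of lock_knob in the frame of mitre_jig above 0.103 m and contact force between lock_knob and the fingers above 0.3 N), for 0.1 s.
At the end, for the whole second after the job is handed in: The knob lies at rest inside the tin (ball centre within 30 mm of the tin's axis and less than 75 mm above its underside), and the tin stands upright, within 40 mm of where it stood (horizontal distance between knob_ball and screw_tin below 0.03 m and z of knob_ball in the frame of screw_tin below 0.075 m and z of lock_knob in the frame of screw_tin above -0.002 m and angle between screw_tin's own z axis and vertical below 0.1 rad and distance of screw_tin from where it was at the start of the episode below 0.04 m and linear speed of lock_knob below 0.03 m/s); the robot touches nothing.
It fails at once if a bystander (hand plane, wax tin, wooden offcut, pencil or tape measure) is moved by more than 25 mm (distance of any of block_plane, wax_tin, offcut_beech, pencil, tape_measure from where it was at the start of the episode above 0.025 m).
It fails at once if the tin is tipped over (angle between screw_tin's own z axis and vertical above 0.6 rad).
It also fails if it takes over 51 s, if anything falls off the work surface, if the arm or the gripper's body presses on something with over 40 N, if the wrist force passes 120 N, or if a joint passes its speed limit or range.

## Working session

There is one attempt and no reset: what is moved stays moved. The work goes in short steps, Python scripts to look and compute and a shell command to move; the robot and the scene stay as the last step left them, time stands still between calls to the robot, and variables do not carry over. Pictures are saved under pics/ and viewed, at most 13 in all, crops included, and the job is handed in when it is done.

```bash
mkdir -p pics; ls; python3 - <<'E'
from workcell import observe,snapshot,grip_depth
import cv2,numpy as np,pickle
print(grip_depth, observe())
for n in("top","side"):
    s=snapshot(n); cv2.imwrite(f"pics/{n}0.png",s["image"]); pickle.dump(s,open(f"{n}0.pkl","wb")); print(s["fx"],s["fy"],s["cx"],s["cy"],s["rvec"],s["tvec"])
E
```

```text
pics
0.0187 {'clock': 0.0, 'joint_pos': array([-1.19849491,  0.61592077, -0.01263297,  1.42494688,  0.00806819,
        1.10336198, -0.04041798]), 'dq': array([ 1.35438129e-03,  1.09972506e-03,  5.07928318e-05,  4.76658920e-04,
        4.46998898e-04,  6.63076070e-04, -8.63248259e-04]), 'effort': array([ 5.19623263e-04, -4.69209552e+01,  2.59114802e-01, -1.71034563e+01,
        9.91190609e-03,  9.45976790e-03, -5.34413516e-06]), 'position': array([0.25207822, 0.59828778, 0.23012117]), 'tool_rot': array([-2.56402889e-04,  1.98058221e-01,  9.80189404e-01, -1.26831349e-03]), 'wrist_force': array([-0.63266703, -0.30403438, -0.22483776]), 'moment': array([-0.02697136,  0.02957431, -0.01435018]), 'finger_force': 0.0, 'finger_gap': 0.08567686486678429}
484.10832214570536 484.10832214570536 264.5542686300646 199.1078938179513 [ 2.1417594  -2.14565991  0.17716324] [-0.0483487   0.53308197  1.45930979]
476.8165720278641 476.8165720278641 255.97348689602677 184.18963447529586 [ 2.36455828 -0.82317531  0.29995333] [-0.4447166   0.27813464  1.13558684]
```

View pics/top0.png

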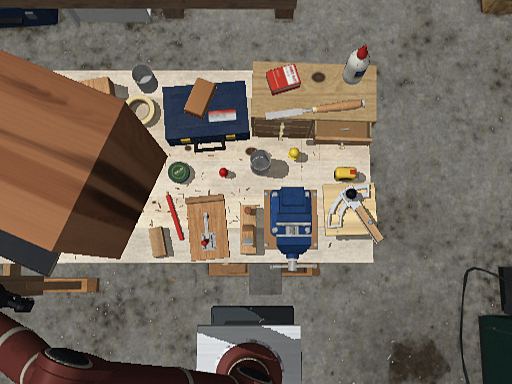

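View pics/side0.png

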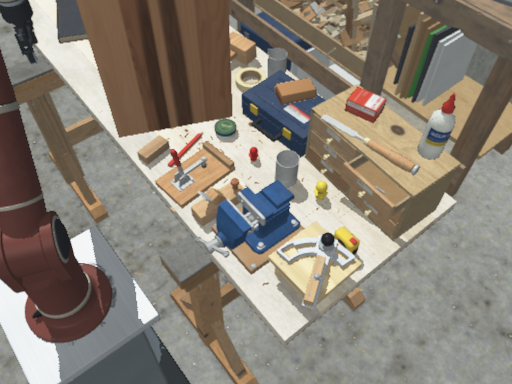

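The top view shows the jig at about (351,210) with the black ball at (352,194). The grey tin is at (260,162), and a look-alike tin stands at the back at (144,77). Next I'll zoom in and measure.

```bash
cat > h.py <<'E'
import cv2,numpy as np,pickle
def ray(s,u,v):
    R=cv2.Rodrigues(np.array(s["rvec"]))[0]; t=np.array(s["tvec"]).ravel()
    d=R.T@np.array([(u-s["cx"])/s["fx"],(v-s["cy"])/s["fy"],1.]); return -R.T@t,d
def onz(s,u,v,z):
    o,d=ray(s,u,v); return o+d*(z-o[2])/d[2]
def dep(s,u,v):
    o,d=ray(s,u,v); return o+d*s["z_map"][int(v),int(u)]
def proj(s,p):
    return cv2.projectPoints(np.array(p,float).reshape(-1,3),np.array(s["rvec"]),np.array(s["tvec"]),np.array([[s["fx"],0,s["cx"]],[0,s["fy"],s["cy"]],[0,0,1]]),None)[0].reshape(-1,2)
def cloud(s):
    v,u=np.mgrid[:384,:512]; R=cv2.Rodrigues(np.array(s["rvec"]))[0]; t=np.array(s["tvec"]).ravel(); z=s["z_map"]
    c=np.stack([(u-s["cx"])/s["fx"]*z,(v-s["cy"])/s["fy"]*z,z],-1); return (c-t)@R
def black(s,u0,u1,v0,v1):
    m=np.zeros((384,512),np.uint8); m[v0:v1,u0:u1]=(s["image"].max(2)[v0:v1,u0:u1]<60)
    n,l,st,c=cv2.connectedComponentsWithStats(m); return [(st[i].tolist(),c[i].round(1).tolist()) for i in range(1,n) if st[i,4]>15]
E
python3 - <<'E'
from h import *
t=pickle.load(open("top0.pkl","rb"));s=pickle.load(open("side0.pkl","rb"))
print(onz(t,260,162,.09),onz(t,352,194,.126), onz(t,144,77,0.09))
print("blk",black(t,325,390,170,245),black(s,270,370,220,310))
P=cloud(t);
for a,b in((140,165),(166,190),(60,100),(180,240)): pass
for (u,v) in ((352,194),(367,220),(378,238),(260,162),(260,155),(300,145),(260,130),(207,110),(291,215),(291,195),(130,160),(165,155),(60,100)): print((u,v),P[v,u].round(3))
a=cv2.resize(t["image"][170:250,315:395],None,fx=7,fy=7,interpolation=cv2.INTER_CUBIC)
b=cv2.resize(s["image"][140:310,255:370],None,fx=3.3,fy=3.3,interpolation=cv2.INTER_CUBIC)
cv2.imwrite("pics/jigt.png",a);cv2.imwrite("pics/jigs.png",b)
E
```

```text
[ 0.63954355 -0.03535452  0.09      ] [ 0.53461182 -0.30528904  0.126     ] [0.91138985 0.3261258  0.09      ]
blk [([339, 178, 13, 3, 22], [344.6, 178.8]), ([346, 189, 11, 11, 89], [351.0, 193.3])] [([322, 233, 12, 13, 118], [327.4, 239.3])]
(352, 194) [ 0.531 -0.302  0.145]
(367, 220) [ 0.459 -0.349  0.115]
(378, 238) [ 0.406 -0.378  0.121]
(260, 162) [ 0.66  -0.035  0.003]
(260, 155) [ 0.677 -0.035  0.03 ]
(300, 145) [ 0.718 -0.166 -0.003]
(260, 130) [ 0.744 -0.035  0.077]
(207, 110) [0.806 0.129 0.085]
(291, 215) [ 0.47  -0.124  0.148]
(291, 195) [ 0.531 -0.126  0.132]
(130, 160) [0.594 0.3   0.303]
(165, 155) [0.676 0.265 0.032]
(60, 100) [0.685 0.408 0.494]
```

View pics/jigt.png

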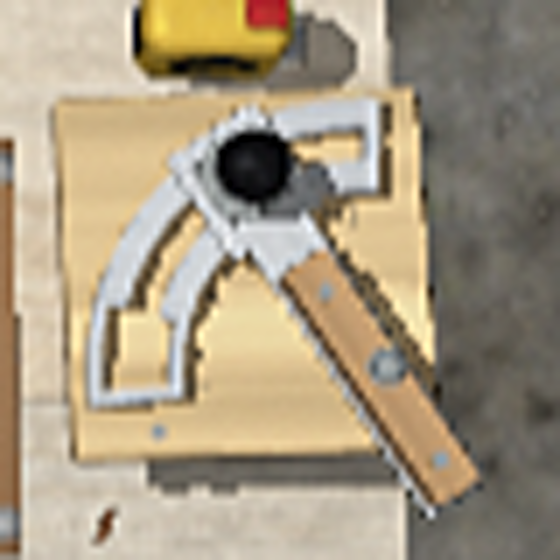

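View pics/jigs.png

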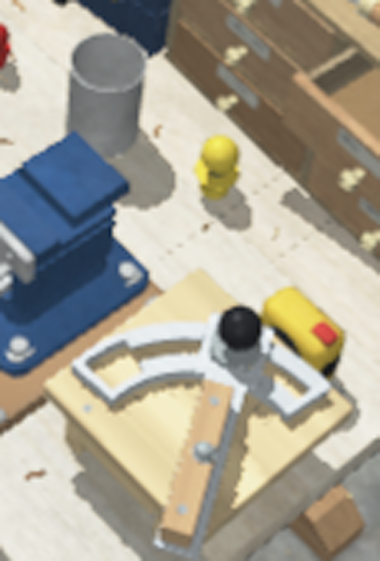

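The opening, where the slot is wide, is at the left-bottom end of the arc. That puts the jig's x axis roughly along world x. The pivot nut is at top pixel (370.4,222.3). Now I'll compute poses.

```bash
python3 - <<'E'
from h import *
t=pickle.load(open("top0.pkl","rb"));s=pickle.load(open("side0.pkl","rb"))
def tri(a,b):
    (o1,d1),(o2,d2)=ray(t,*a),ray(s,*b)
    A=np.stack([d1,-d2],1);k=np.linalg.lstsq(A,o2-o1,rcond=None)[0];p,q=o1+k[0]*d1,o2+k[1]*d2
    return ((p+q)/2).round(4),np.linalg.norm(p-q).round(4)
print("ball",tri((351,193.3),(327.4,239.3)),onz(t,351,193.3,.126),onz(s,327.4,239.3,.126))
piv=tri((370.4,222.3),(317.1,277));print("piv",piv,onz(t,370.4,222.3,.13),onz(s,317.1,277,.13))
c=lambda x,y:onz(t,315+x/7,170+y/7,.08)[:2]
W=np.array([c(57,103),c(412,90),c(76,460)]);J=np.array([[.127,.126],[.127,-.032],[-.031,.126]])
W=np.vstack([W,onz(t,370.4,222.3,.13)[:2]]);J=np.vstack([J,[0,0]])
wc,jc=W.mean(0),J.mean(0);H=((J-jc).T@(W-wc));yaw=np.arctan2(H[0,1]-H[1,0],H[0,0]+H[1,1])
R=np.array([[np.cos(yaw),-np.sin(yaw)],[np.sin(yaw),np.cos(yaw)]]);o=wc-R@jc
print("jig",o,np.degrees(yaw),(W-(J@R.T+o)).round(4).tolist())
p=o+R@[.0139,.099];print("opening",p)
b=onz(t,351,193.3,.126)[:2]-o;print("ball r,ang in jig",np.hypot(*b),np.degrees(np.arctan2(b[1],b[0])-yaw))
# tin rim from top depth
P=cloud(t)
m=(np.abs(P[...,0]-.64)<.06)&(np.abs(P[...,1]+.035)<.05)&(np.abs(P[...,2]-.088)<.006)
q=P[m];print(m.sum(),q.min(0),q.max(0)); (x,y),r=cv2.minEnclosingCircle(q[:,:2].astype(np.float32));print("tin",x,y,r)
PS=cloud(s)
for Q in(P,PS):
    k=(Q[...,2]>.1)&(Q[...,1]>.2)&(Q[...,1]<1.2)&(Q[...,0]>.37);q=Q[k];print("cab",len(q),np.percentile(q,[0.5,99.5],axis=0).round(3).tolist())
    k=(Q[...,1]>-.2)&(Q[...,1]<-.05)&(Q[...,0]>.3)&(Q[...,0]<.58)&(Q[...,2]>.1);q=Q[k];print("vice",np.percentile(q,[0.5,99.5],axis=0).round(3).tolist())
    k=(Q[...,1]>-.3)&(Q[...,1]<.2)&(Q[...,0]>.45)&(Q[...,0]<.75)&(Q[...,2]>.16);print(k.sum(),Q[k].max(0) if k.any() else 0)
E
```

```text
ball (array([ 0.5369, -0.3026,  0.1257]), np.float64(0.0003)) [ 0.53669872 -0.30241294  0.126     ] [ 0.53690239 -0.3027522   0.126     ]
piv (array([ 0.4521, -0.3573,  0.1242]), np.float64(0.002)) [ 0.45064123 -0.35541955  0.13      ] [ 0.45047193 -0.35949441  0.13      ]
jig [ 0.44980517 -0.35600591] 2.001555858393499 [[-0.0013, -0.0015], [-0.0012, 0.0017], [0.0016, -0.0008], [0.0008, 0.0006]]
opening [ 0.46023895 -0.25658083]
ball r,ang in jig 0.10209160649555762 29.663308780612958
49 [ 0.61553808 -0.06589559  0.08221062] [ 0.67845793 -0.00478726  0.09299823]
tin 0.647681713104248 -0.03606573864817619 0.033316317945718765
cab 23438 [[0.372, 0.265, 0.11], [0.779, 0.582, 0.503]]
vice [[0.321, -0.191, 0.101], [0.555, -0.081, 0.158]]
987 [ 0.74995485 -0.00931928  0.21391185]
cab 13665 [[0.371, 0.26, 0.102], [0.683, 0.608, 0.448]]
vice [[0.322, -0.195, 0.1], [0.553, -0.082, 0.156]]
1634 [ 0.7499849  -0.00880716  0.21147714]
```

```bash
python3 - <<'E'
from h import *
for n in("top0.pkl","side0.pkl"):
    s=pickle.load(open(n,"rb"));Q=cloud(s);im=s["image"].astype(int)
    for y0 in np.arange(.2,.7,.05):
        k=(Q[...,2]>.05)&(Q[...,1]>y0)&(Q[...,1]<y0+.05)&(Q[...,0]>.2)&(Q[...,0]<1)
        k&=(im[...,2]>im[...,0]+15)&(im[...,1]>im[...,0]+5)
        q=Q[k]
        if len(q)>10: print(n,round(y0,2),len(q),np.percentile(q,[1,99],axis=0).round(2).tolist())
E
```

```text
top0.pkl 0.2 16 [[0.71, 0.2, 0.05], [0.8, 0.21, 0.08]]
top0.pkl 0.25 2474 [[0.59, 0.26, 0.06], [0.69, 0.3, 0.5]]
top0.pkl 0.3 4151 [[0.48, 0.3, 0.06], [0.7, 0.35, 0.5]]
top0.pkl 0.35 6261 [[0.36, 0.35, 0.07], [0.72, 0.4, 0.5]]
top0.pkl 0.4 4339 [[0.35, 0.4, 0.06], [0.88, 0.45, 0.5]]
top0.pkl 0.45 4281 [[0.35, 0.45, 0.06], [0.91, 0.5, 0.5]]
top0.pkl 0.5 2606 [[0.4, 0.5, 0.07], [0.9, 0.54, 0.5]]
top0.pkl 0.55 19 [[0.27, 0.55, 0.32], [0.72, 0.6, 0.47]]
side0.pkl 0.2 24 [[0.71, 0.2, 0.06], [0.86, 0.22, 0.09]]
side0.pkl 0.25 3676 [[0.59, 0.26, 0.06], [0.68, 0.3, 0.41]]
side0.pkl 0.3 5484 [[0.47, 0.3, 0.06], [0.6, 0.35, 0.43]]
side0.pkl 0.35 6189 [[0.36, 0.35, 0.06], [0.48, 0.4, 0.45]]
side0.pkl 0.4 562 [[0.35, 0.4, 0.05], [0.92, 0.45, 0.46]]
side0.pkl 0.45 313 [[0.3, 0.45, 0.05], [0.92, 0.5, 0.34]]
side0.pkl 0.5 109 [[0.32, 0.5, 0.06], [0.91, 0.55, 0.34]]
side0.pkl 0.55 16 [[0.23, 0.55, 0.06], [0.9, 0.6, 0.38]]
```

The cabinet's near corner is at (0.35,0.40), so I'll pass inside it at a radius of about 0.435 m.

```bash
python3 -m pendant '[0,0,0,-0.05,-0.13,0.08,0, 0,0,0,-0.1,-0.25,0.17,0, 0,0,0,-0.15,-0.37,0.17,0, 0,0,0,-0.2,-0.5,0.17,0, 0,0,0,-0.2,-0.5,0.17,0, 0,0,-0.2,-0.11,-0.55,0.17,0, 0,0,-0.4,0,-0.6,0.17,0, 0,0,-0.6,0.07,-0.67,0.17,0, 0,0,-0.8,0.14,-0.74,0.17,0, 0,0,-0.9,0.21,-0.8,0.17,0, 0,0,-0.9,0.21,-0.8,0.17,0]'; python3 -c "
from workcell import observe;o=observe();print(o['joint_pos'].round(2))"
```

```text
clock: 1.2
position: [0.3402, 0.2744, 0.2992]
tool_rot: [0.001, 0.427, 0.904, -0.001]
wrist_force: [-0.1, 1.1, -0.2]
finger_gap: 0.0856
finger_force: 0.0
[-0.89  0.21  0.2   1.89 -0.04  1.04  0.01]
```

```bash
python3 -m pendant '[0,0,-0.17,0.06,-0.11,0,0, 0,0,-0.33,0.11,-0.23,0,0, 0,0,-0.5,0.17,-0.35,0,0, 0,0,-0.67,0.2,-0.47,0,0, 0,0,-0.84,0.23,-0.59,0,0, 0,0,-1,0.25,-0.7,0,0, 0,0,-1,0.25,-0.7,0,0]' && python3 -m pendant '[0,0,-0.25,0.05,-0.12,0,0, 0,0,-0.5,0.1,-0.24,0,0, 0,0,-0.75,0.14,-0.36,0,0, 0,0,-1,0.2,-0.48,0,0, 0,0,-1,0.22,-0.6,0,0, 0,0,-1,0.24,-0.7,0,0, 0,0,-1,0.24,-0.74,0,0, 0,0,-1,0.24,-0.74,0,0]' && python3 -c "
from workcell import observe;o=observe();print(o['joint_pos'].round(2))"
```

```text
clock: 1.9
position: [0.4366, -0.0081, 0.2996]
tool_rot: [0.002, 0.647, 0.763, -0.001]
wrist_force: [-1.0, 0.7, 0.9]
finger_gap: 0.0857
finger_force: 0.0
clock: 2.7
position: [0.5315, -0.2993, 0.2982]
tool_rot: [-0.0, 0.82, 0.573, -0.001]
wrist_force: [0.5, 0.8, -0.7]
finger_gap: 0.0852
finger_force: 0.0
[ 0.12  0.55  0.62  1.45 -0.33  1.24  0.42]
```

```bash
python3 -m pendant '[0,0,-0.25,0.013,-0.008,-0.07,0, 0,0,-0.5,0.013,-0.008,-0.14,0, 0,0,-0.75,0.013,-0.008,-0.2,0, 0,0,-1,0.013,-0.008,-0.24,0, 0,0,-1,0.013,-0.008,-0.24,0]' && python3 -m pendant '[0,0,-0.27,0,0,-0.08,0, 0,0,-0.27,0,0,-0.16,0, 0,0,-0.27,0,0,-0.21,0, 0,0,-0.27,0,0,-0.235,0, 0,0,-0.27,0,0,-0.235,0]' && python3 - <<'E'
from workcell import *
from h import *
o=observe();print(o['joint_pos'].round(2))
a=snapshot("side");b=snapshot("top");A=cv2.resize(a["image"][190:310,260:380],None,fx=3.3,fy=3.3);B=cv2.resize(b["image"][150:270,300:420],None,fx=3.3,fy=3.3)
cv2.imwrite("pics/g1.png",np.hstack([A,B]))
E
```

```text
clock: 3.2
position: [0.5375, -0.2953, 0.2001]
tool_rot: [-0.004, 0.939, 0.345, -0.001]
wrist_force: [-0.8, 1.2, -0.5]
finger_gap: 0.0856
finger_force: 0.0
clock: 3.7
position: [0.538, -0.2986, 0.1089]
tool_rot: [-0.001, 0.961, 0.278, -0.0]
wrist_force: [0.5, -0.1, 0.5]
finger_gap: 0.0853
finger_force: 0.0
[ 0.09  0.79  0.67  1.67 -0.6   0.9  -0.  ]
```

View pics/g1.png

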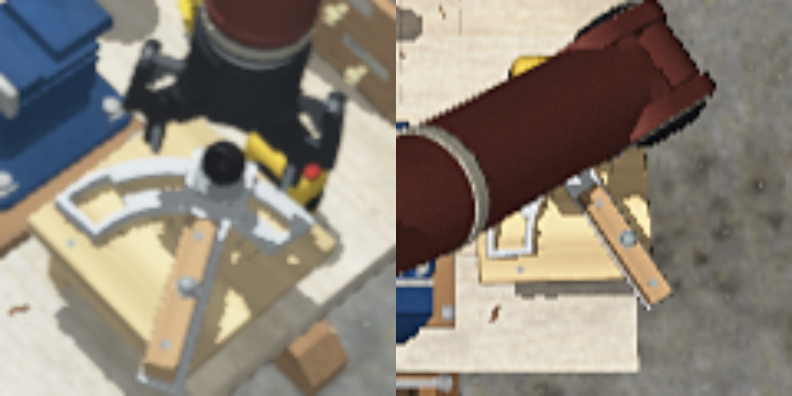

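```bash
python3 -m pendant '[0,0,0,0,-0.008,0,0.25, 0,0,0,0,-0.008,0,0.5, 0,0,0,0,-0.008,0,0.5, 0,0,0,0,-0.008,0,0.5, 0,0,0,0,-0.008,0,0.5]' 20 && python3 - <<'E'
from workcell import *
from h import *
o=observe();p=o['position'];a=snapshot("side");print(proj(a,[p,p+[0,0,.0187]]),black(a,290,360,215,275))
E
```

```text
clock: 4.3
position: [0.5376, -0.3034, 0.1094]
tool_rot: [-0.0, 0.961, 0.276, 0.0]
wrist_force: [-0.2, 0.3, 1.1]
finger_gap: 0.0426
finger_force: 0.0
[[326.8859722  243.02665421]
 [327.93750649 238.83359502]] [([303, 215, 57, 32, 862], [333.1, 225.7]), ([321, 233, 13, 13, 127], [327.3, 239.2])]
```

```bash
python3 -m pendant '[0,0,0.13,-0.017,0.016,0,0.5, 0,0,0.26,-0.028,0.029,0,0.5, 0,0,0.43,-0.042,0.045,0,0.5, 0,0,0.6,-0.058,0.06,0,0.5, 0,0,0.73,-0.072,0.071,0,0.5, 0,0,0.87,-0.087,0.081,0,0.5, 0,0,0.87,-0.087,0.081,0,0.5, 0,0,0.87,-0.087,0.081,0,0.5]' && python3 - <<'E'
from workcell import *
from h import *
o=observe();p=o['position'];a=snapshot("side");print(proj(a,[p+[0,0,.0187]]),black(a,280,350,215,275))
b=[c for c in black(a,270,350,215,290)]
for st,c in b: print(onz(a,*c,.126).round(4))
E
```

```text
clock: 5.15
position: [0.5181, -0.2878, 0.1152]
tool_rot: [0.025, 0.875, 0.484, 0.007]
wrist_force: [22.6, -22.1, -9.9]
finger_gap: 0.0429
finger_force: 15.2
[[317.44147953 237.44602954]] [([291, 215, 59, 30, 864], [319.2, 226.4])]
[ 0.5463 -0.2651  0.126 ]
```

```bash
python3 - <<'E'
from workcell import *
from h import *
a=snapshot("side");A=cv2.resize(a["image"][190:310,260:380],None,fx=5,fy=5,interpolation=cv2.INTER_CUBIC)
cv2.imwrite("pics/g2.png",A)
E
```

```text
(no output)
```

View pics/g2.png

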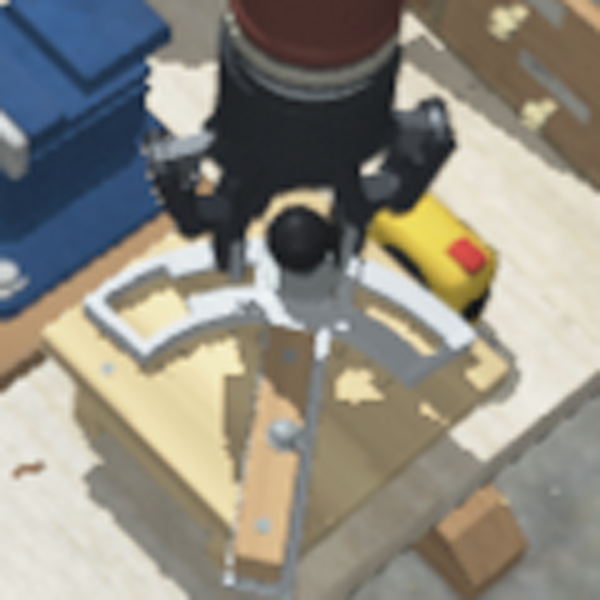

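The pushing force at ball height tilts the foot and wedges it under the lips. I'll back off to unload it, then hold the ball firmly upright before sliding.

```bash
python3 -m pendant '[0,0,-0.25,0.025,-0.02,0,0.5, 0,0,-0.53,0.053,-0.045,0,0.5, 0,0,-0.53,0.053,-0.045,0,0.5, 0,0,-0.53,0.053,-0.045,0,0.5]' && python3 - <<'E'
from workcell import *
from h import *
a=snapshot("side");b=observe();p=b['position'];print(proj(a,[p+[0,0,.0187]]))
A=cv2.resize(a["image"][215:265,290:350],None,fx=10,fy=10,interpolation=cv2.INTER_CUBIC)
print(black(a,300,345,228,250))
cv2.imwrite("pics/g3.png",A)
E
```

```text
clock: 5.65
position: [0.5235, -0.2888, 0.1089]
tool_rot: [-0.0, 0.932, 0.362, -0.0]
wrist_force: [-0.2, -0.2, 0.5]
finger_gap: 0.0426
finger_force: 0.3
[[318.94634759 237.89496964]]
[([300, 228, 16, 12, 85], [306.9, 231.0]), ([316, 228, 29, 17, 267], [328.9, 235.9])]
```

View pics/g3.png

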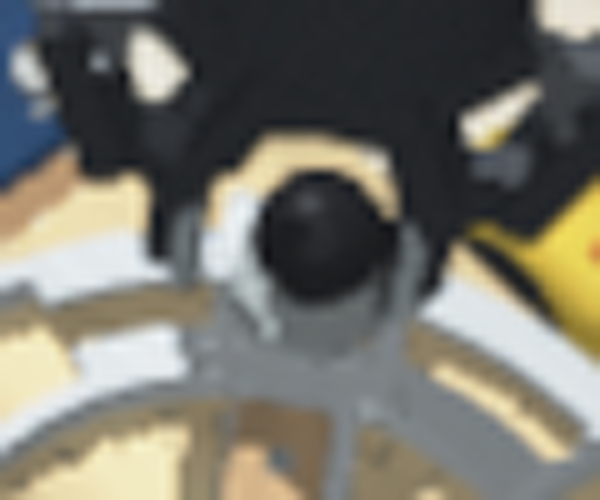

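```bash
python3 -m pendant '[0,0,-0.1,0.01,-0.011,0,0.5, 0,0,-0.1,0.01,-0.011,0,0.5, 0,0,-0.1,0.01,-0.011,0,1, 0,0,-0.1,0.01,-0.011,0,1, 0,0,-0.1,0.01,-0.011,0,1, 0,0,-0.1,0.01,-0.011,0,1, 0,0,-0.1,0.01,-0.011,0,1]' 40
```

```text
clock: 6.4
position: [0.5278, -0.2932, 0.1094]
tool_rot: [-0.0, 0.942, 0.336, 0.0]
wrist_force: [-1.3, 0.2, 1.8]
finger_gap: 0.0295
finger_force: 39.4
```

```bash
python3 -m pendant '[0,0,0.08,-0.007,0.008,0,1, 0,0,0.16,-0.015,0.017,0,1, 0,0,0.24,-0.022,0.024,0,1, 0,0,0.32,-0.03,0.032,0,1, 0,0,0.32,-0.03,0.032,0,1]'
```

```text
clock: 6.9
position: [0.5158, -0.2805, 0.1094]
tool_rot: [-0.0, 0.91, 0.414, 0.0]
wrist_force: [-0.5, -0.2, 2.8]
finger_gap: 0.0299
finger_force: 39.7
```

```bash
python3 -m pendant '[0,0,0.08,-0.008,0.007,0,1, 0,0,0.17,-0.017,0.0135,0,1, 0,0,0.25,-0.026,0.02,0,1, 0,0,0.33,-0.035,0.0255,0,1, 0,0,0.42,-0.045,0.031,0,1, 0,0,0.5,-0.0545,0.036,0,1, 0,0,0.58,-0.064,0.041,0,1, 0,0,0.67,-0.0745,0.045,0,1, 0,0,0.77,-0.087,0.05,0,1, 0,0,0.87,-0.099,0.053,0,1, 0,0,0.87,-0.099,0.053,0,1]'
```

```text
clock: 8.0
position: [0.4759, -0.2596, 0.1094]
tool_rot: [-0.0, 0.794, 0.608, -0.0]
wrist_force: [-0.5, -0.4, 1.5]
finger_gap: 0.0297
finger_force: 39.7
```

```bash
python3 -m pendant '[0,0,0.1,-0.013,0.003,0,1, 0,0,0.2,-0.026,0.006,0,1, 0,0,0.3,-0.0385,0.0075,0,1, 0,0,0.3,-0.0385,0.0075,0,1, 0,0,0.3,-0.0385,0.0075,0,1, 0,0,0.3,-0.0385,0.0075,0,1]' && python3 - <<'E'
from workcell import *
from h import *
a=snapshot("side");A=cv2.resize(a["image"][210:300,260:350],None,fx=6,fy=6,interpolation=cv2.INTER_CUBIC)
cv2.imwrite("pics/g4.png",A)
E
```

```text
clock: 8.6
position: [0.461, -0.2567, 0.1093]
tool_rot: [-0.0, 0.744, 0.668, -0.0]
wrist_force: [-0.3, -0.2, 2.1]
finger_gap: 0.0295
finger_force: 39.8
```

View pics/g4.png

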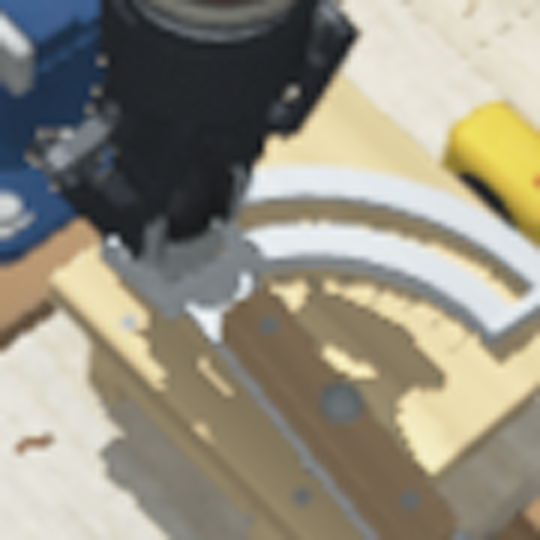

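```bash
python3 -m pendant '[0,0,0,-0.004,0,0,1, 0,0,0,-0.004,0,0,1, 0,0,0,-0.004,0,0.006,1, 0,0,0,-0.004,0,0.012,1, 0,0,0,-0.004,0,0.018,1, 0,0,0,-0.004,0,0.025,1, 0,0,0,-0.004,0,0.025,1]'
```

```text
clock: 9.35
position: [0.46, -0.2565, 0.1199]
tool_rot: [0.001, 0.743, 0.669, 0.0]
wrist_force: [3.3, -0.1, -1.5]
finger_gap: 0.0297
finger_force: 39.7
```

The force reading shows it lifting freely, so I'll continue straight up. I'll also measure the clearance around the tin.

```bash
python3 -m pendant '[0,0,0,0,0,0.03,1, 0,0,0,0,0,0.06,1, 0,0,0,0,0,0.1,1, 0,0,0,0,0,0.18,1, 0,0,0,0,0,0.27,1, 0,0,0,0,0,0.35,1, 0,0,0,0,0,0.35,1]'; python3 - <<'E'
from workcell import *
from h import *
t=pickle.load(open("top0.pkl","rb"));S=pickle.load(open("side0.pkl","rb"))
for s in(t,S):
    Q=cloud(s)
    for z in(.1,.15,.18):
        k=(Q[...,2]>z)&(Q[...,1]>-.12)&(Q[...,1]<.06)&(Q[...,0]>.6)&(Q[...,0]<.9);print(z,Q[k].min(0).round(3))
# tin rim ellipse in initial top image
P=cloud(t);q=P[150:178,245:275].reshape(-1,3);print(q[(q[:,2]>.05)&(q[:,2]<.1)][:,:2].min(0),q[(q[:,2]>.05)&(q[:,2]<.1)][:,:2].max(0))
g=np.hstack([cv2.resize(t["image"][130:190,225:325],None,fx=4,fy=4,interpolation=cv2.INTER_CUBIC),cv2.resize(snapshot("side")["image"][180:280,240:340],None,fx=2.4,fy=2.4,interpolation=cv2.INTER_CUBIC)]);cv2.imwrite("pics/g5.png",g)
E
```

```text
clock: 10.05
position: [0.4599, -0.2589, 0.2645]
tool_rot: [0.004, 0.744, 0.668, 0.001]
wrist_force: [-0.3, -0.5, -0.6]
finger_gap: 0.0295
finger_force: 40.1
0.1 [ 0.722 -0.12   0.1  ]
0.15 [ 0.723 -0.12   0.15 ]
0.18 [ 0.736 -0.12   0.18 ]
0.1 [ 0.721 -0.12   0.1  ]
0.15 [ 0.722 -0.12   0.15 ]
0.18 [ 0.735 -0.12   0.18 ]
[ 0.61553808 -0.06606833] [ 0.67924224 -0.00429668]
```

View pics/g5.png

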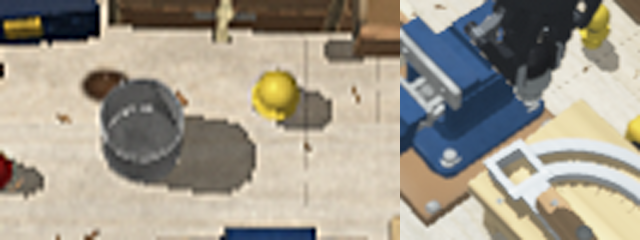

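```bash
python3 -m pendant '[0,0,0.1,0.05,0.06,0,1, 0,0,0.25,0.12,0.14,0,1, 0,0,0.4,0.19,0.23,0,1, 0,0,0.55,0.26,0.31,0,1, 0,0,0.7,0.33,0.39,0,1, 0,0,0.85,0.4,0.475,0,1, 0,0,1,0.45,0.535,0,1, 0,0,1,0.468,0.557,0,1, 0,0,1,0.468,0.557,0,1, 0,0,1,0.468,0.557,0,1]' && python3 - <<'E'
from workcell import *
from h import *
print(observe()['joint_pos'].round(2))
a=snapshot("side");A=cv2.resize(a["image"][80:210,220:350],None,fx=4.5,fy=4.5,interpolation=cv2.INTER_CUBIC);cv2.imwrite("pics/g6.png",A)
print(proj(a,[.647,-.036,.09]))
E
```

```text
clock: 11.1
position: [0.6449, -0.0361, 0.2585]
tool_rot: [-0.001, 0.546, 0.837, -0.002]
wrist_force: [-0.2, -0.4, -1.2]
finger_gap: 0.0299
finger_force: 40.1
[-0.18  0.61  0.35  1.4  -0.21  1.17  0.62]
[[286.83936661 158.74815634]]
```

View pics/g6.png

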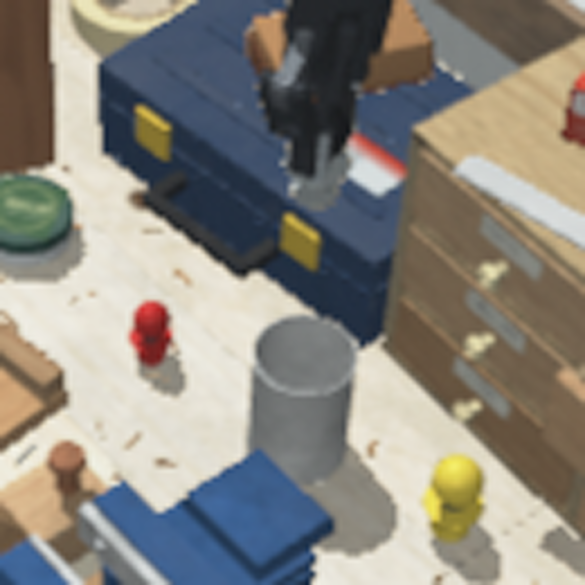

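Everything is aligned: the rim centre at (287.8,158.9) against a predicted (286.8,158.7). Lowering.

```bash
python3 -m pendant '[0,0,0,0.003,0,-0.08,1, 0,0,0,0.003,0,-0.16,1, 0,0,0,0.003,0,-0.24,1, 0,0,0,0.003,0,-0.3,1, 0,0,0,0.003,0,-0.34,1, 0,0,0,0.003,0,-0.37,1, 0,0,0,0.003,0,-0.39,1, 0,0,0,0.003,0,-0.39,1, 0,0,0,0.003,0,-0.39,1]' && python3 - <<'E'
from workcell import *
from h import *
a=snapshot("side");A=cv2.resize(a["image"][100:200,240:340],None,fx=5,fy=5,interpolation=cv2.INTER_CUBIC);cv2.imwrite("pics/g7.png",A)
E
```

```text
clock: 12.05
position: [0.6482, -0.0341, 0.1042]
tool_rot: [0.001, 0.545, 0.838, 0.0]
wrist_force: [1.0, 1.0, -1.6]
finger_gap: 0.03
finger_force: 40.1
```

View pics/g7.png

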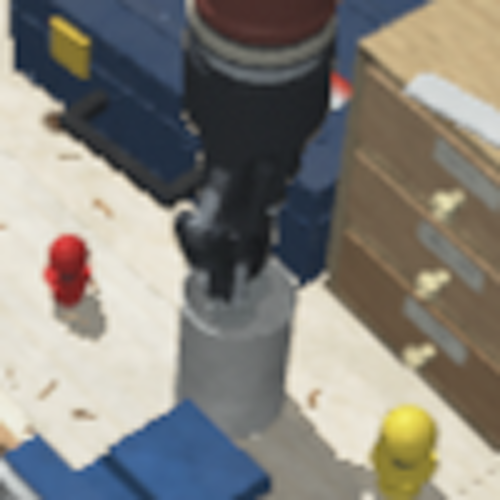

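The picture shows the knob's foot inside the tin rim at about crop (237,310), with the tin upright. Releasing and rising.

```bash
python3 -m pendant '[0,0,0,0,0,0,0.4, 0,0,0,0,0,0,0.4, 0,0,0,0,0,0,0.4, 0,0,0,0,0,0,0.4, 0,0,0,0,0,0,0.4, 0,0,0,0,0,0.04,0.4, 0,0,0,0,0,0.12,0.4, 0,0,0,0,0,0.24,0.4, 0,0,0,-0.1,0,0.35,0.4, 0,0,0,-0.2,0,0.4,0.4, 0,0,0,-0.35,0,0.4,0.4, 0,0,0,-0.5,0,0.4,0.4, 0,0,0,-0.5,0,0.4,0.4, 0,0,0,-0.5,0,0.4,0.4]' && python3 - <<'E'
from workcell import *
from h import *
a=snapshot("side");b=snapshot("top");A=np.hstack([cv2.resize(x["image"][v:v+70,u:u+70],None,fx=5,fy=5,interpolation=cv2.INTER_CUBIC) for x,v,u in((a,130,255),(b,130,225))]);cv2.imwrite("pics/g8.png",A)
Q=cloud(b);q=Q[150:178,245:275].reshape(-1,3);k=(q[:,2]>.08)&(q[:,2]<.1);print(q[k].min(0),q[k].max(0))
E
```

```text
clock: 13.5
position: [0.4442, -0.0338, 0.2638]
tool_rot: [-0.001, 0.545, 0.838, 0.0]
wrist_force: [0.1, -0.5, -0.1]
finger_gap: 0.0509
finger_force: 0.0
[ 0.61531516 -0.06587854  0.08057535] [ 0.67825031 -0.00490053  0.09570862]
```

View pics/g8.png

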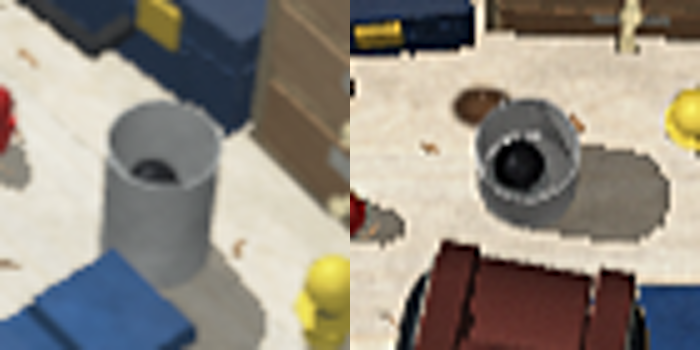

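The black ball lies inside the tin (right crop, about (520,163)), and the tin is upright and hasn't moved.

```bash
python3 -c "
from workcell import finish_job;print(finish_job())"
```

```text
the job is handed in; nothing more can be done
None
```

The ball knob was slid round to the opening, lifted straight out and dropped into the tin, which is still upright and in place; the job was handed in at about 13.6 s of the 51 s, and no score came back.

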